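# Put the scraper away in the guarded blade dock

## Task

Take the scraper by its handle out of the wooden rest block and put it away in the steel blade dock: push the blade edge-down through the sprung guard flap, feel for the slot hidden inside, and lower the blade into it until it stands fully home, then let go so that the flap swings shut round the shank. Feel gently for the slot, without ever forcing the scraper, do not drop it in, and leave the other things on the bench alone.

Things in the scene. Friction and masses are not known exactly. Their poses are not given: they have to be found in the camera images.
- scraper_grip (a point): Centre (half-way up) of the scraper's dark wooden handle, 24 (x) x 34 (y) x 70 (z) mm. It starts upright, handle up, in the rest block. z points up, from blade to handle end. Below the handle: round steel shank 10 mm thick, 70 mm long, then the flat steel blade. Front and back are alike. Mass 0.13 to 0.25 kg.
- scraper_edge (a point): Middle of the scraper blade's straight lower edge, 150 mm below the handle's centre. The rigid blade is 4 (x) x 64 (y) x 45 (z) mm.
- rest: Fixed light wooden rest block, 70 (x) x 110 (y) x 52 (z) mm, origin at the centre of its underside. A slot along its y, 7 x 67 mm, 40 mm deep, open at the top, holds the scraper's blade loosely, handle up; lift straight up at least 45 mm to clear.
- dock: Fixed grey steel blade dock, a box 104 (x) x 140 (y) x 114 (z) mm, origin at the centre of its underside. The blade goes in with its width along the dock's y, its thickness centred at x = 0. With the blade's edge on top of the holder inside, the handle's centre is 196 mm above the underside; with the blade fully home 171 mm.
- dock_mouth (a point): Centre of the dock's mouth at its top face, 114 mm up; mouth x -24 to +25, y -54 to +54 mm. Under the flap, 68 mm down, is the top of a black holder with a slot 66 (y) x 7 (x) mm, 25 deep, flared to 17 mm in x at its top, ends bevelled 1 mm, at x = 0 but anywhere from y -16 to +16 mm: not measured, to be felt for. The holder moves along y only above 25 N.
- flap (a joint): Dock's aluminium guard flap, rad: 0 shut and level, 1.35 hanging down inside. Hinged along y at dock x = +24 mm, 110 mm up; reaches 44 mm to -x, 102 wide, with a notch in its free edge (48 wide, 29 long) for the shank. A light spring shuts it; the lowered blade opens it (1 to 3 N), it rubs on the blade's +x side till the blade is home, then swings shut above the blade.
- cup: Bystander: white plastic cup, 72 mm across, 75 mm high, origin at its underside.
- sander: Bystander: cork sanding block 110 x 65 x 40 mm, origin at its underside.
- jar: Bystander: jar 70 mm across, 85 mm high, origin at its underside.
- chisel: Bystander: screwdriver with a wooden handle lying on the bench.
Things that resemble listed ones, but are neither listed nor needed, are in the scene too. Of the things that look like the dock, the largest one is meant.

How it is judged:
By the outcome, as a careful person would: the job done as asked, in the order asked, and still so for the second after the job is handed in, with the robot touching nothing.
It also fails if it takes over 58 s, if anything falls off the work surface, if the arm or the gripper's body presses on something with over 40 N, if the wrist force passes 120 N, or if a joint passes its speed limit or range.

## Robot

A 7-joint arm with a two-finger parallel gripper is mounted at the origin on the work surface. World frame = base frame: x ahead of the robot, y to its left, z up, the work surface at z = 0. Lengths are in m, angles in rad, forces in N, time in s.
With the tool pointing down it reaches from about 0.4 to 0.9 m from the base axis. Payload 5.5 kg.
Tool frame: the origin (TCP) lies midway between the tips of the shut fingers; the grasp point (between the pads) lies 19 mm behind it (manip.grip_depth is the distance from the TCP to the grasp point, in m); z points along the fingers, y is the line along which they close (so a half turn about z gives the same grasp; the last joint's range is limited). The gripper opens to 92 mm and grips with 3 to 60 N. Pads are 19 mm wide; open, the fingers measure 130 mm over their backs; the gripper's body (75 mm by 190 mm) begins 47 mm behind the grasp point.
Start: joints at [0.263, 0.501, -0.427, 1.55, 0.221, 1.138, -0.21], TCP at [0.65, 0, 0.227] pointing down, gripper open.
Joint ranges: [-2.88, 2.88], [-0.31, 2.03], [-1.54, 1.56], [0.2, 2.42], [-1.41, 4.55], [0.19, 2.02], [-2.57, 2.57]. Speed limits (rad/s): [2.57, 2.57, 3.14, 3.14, 3.14, 3.14, 3.14].

## Interface

Orientations are given as a unit quaternion [x, y, z, w].
In Python, from bench import manip, effector, viewer gives the robot as it stands. Calls block until the motion is done:
- manip.move_pose(position, orientation): joint-space move of the TCP to a pose.
- manip.servo_line(position, ori=None, vel=0.15): straight line of the TCP; ori=None keeps the orientation; vel is the mean speed in m/s.
- manip.movej(angles): joint-space move.
- effector.open_jaws() and effector.close(f_grip=None): open the fingers fully, or close them until they stop; f_grip is the grip in N (None keeps the last).
- manip.sleep(seconds).
- manip.solve_ik(position, orientation): joint angles nearest the present ones, or None.
- viewer.get_image(name): name is "scene" or "side" or "wrist"; returns the picture (400x640x3 uint8, red, green, blue); there is no depth.
- viewer.get_calibration(name): a dict with "vfov" (degrees; the focal length in pixels is half the picture's height over the tangent of half this angle, whatever the lens; pixels are square), "cx", "cy" (the principal point, pixels), "eye" and "attitude" of the camera in the world. Camera axes: x right, y down, z forward; pixel columns grow to the right and rows downward; lengths in m; the calibration is good to about 2 mm. The wrist camera is an equidistant fisheye: a pixel r from the principal point sees the ray r / f radians off the axis. A picture is of the moment at which its call begins: read the wrist's pose just before it. get_calibration takes no time and is no camera call; for the wrist camera it gives the pose at the moment of the call.
A pose or a line that the arm cannot do raises manip.PlanningError and nothing moves.
- manip.hand_in(): hands the job in; it is judged then, once.
Readings, each from a call of its own:
- manip.current_clock(): time.
- manip.current_q(): joint angles.
- manip.current_joint_velocities(): joint speeds.
- manip.current_tau(): joint torques, N m.
- manip.current_tool_pos(): TCP position.
- manip.current_tcp_rot(): TCP orientation.
- manip.current_force(): force on the tool from outside, world axes, zero at the start.
- manip.current_wrist_torque(): the same for the moment, N m.
- manip.current_finger_gap(): finger opening in m.
- manip.current_gripper_force(): force on a finger pad.
Only numpy, scipy, OpenCV 4.12 (cv2) and the standard library are available. Lean on these libraries where they do the work, as an engineer would, in place of code of your own. Each camera call takes 0.05 s, during which the arm holds its last target. There are 200 camera calls.

## Working session

There is one attempt and no reset: what is moved stays moved. The work goes in short steps, each a Python script; the robot and the scene stay as the last script left them, time stands still between calls to the robot, and variables do not carry over. Pictures are saved under pics/ and viewed, at most 10 in all, crops included, and the job is handed in when it is done.

```bash
mkdir -p pics; ls
python3 - <<'E'
from bench import manip, effector, viewer
import cv2,numpy as np
for n in ["scene","side","wrist"]:
    c=viewer.get_calibration(n); print(n,c)
    im=viewer.get_image(n); cv2.imwrite(f"pics/{n}0.png",im[:,:,::-1])
print(manip.current_clock(),manip.current_tcp_rot(),manip.current_tool_pos(),manip.current_force(),manip.grip_depth)
E
```

```text
pics
scene {'vfov': 54.27707861847425, 'cx': 315.73303687442615, 'cy': 201.26182199951026, 'eye': array([ 1.22007725, -0.46341059,  0.86441335]), 'attitude': array([ 0.8114977 ,  0.42784019, -0.1831362 , -0.35339125])}
side {'vfov': 56.15108658269708, 'cx': 321.41855318884564, 'cy': 198.4344831797991, 'eye': array([0.40005776, 0.81318954, 0.92905238]), 'attitude': array([-0.10114158,  0.9149994 , -0.38924301,  0.03219263])}
wrist {'vfov': 65.70646984690485, 'cx': 317.6755116541995, 'cy': 200.05872020932216, 'eye': array([0.65039975, 0.07398183, 0.38316727]), 'attitude': array([ 9.90086637e-01, -3.16742433e-04, -1.63716027e-03,  1.40448107e-01])}
0.15 [ 7.07083652e-01  7.07129550e-01 -4.83823565e-04 -5.23930715e-04] [ 6.49489497e-01 -5.11023333e-06  2.25943385e-01] [0.58313991 0.39037462 0.30541769] 0.0188
```

View pics/scene0.png

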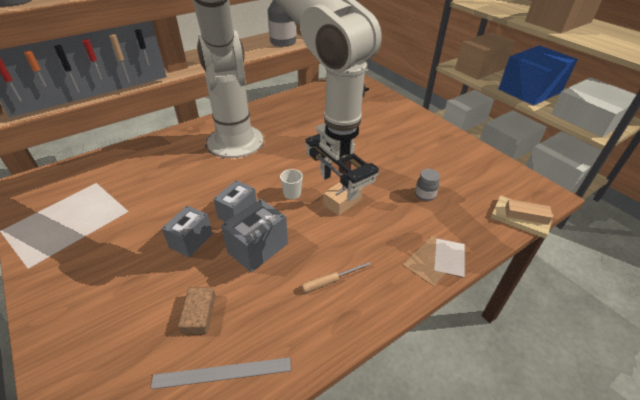

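View pics/side0.png

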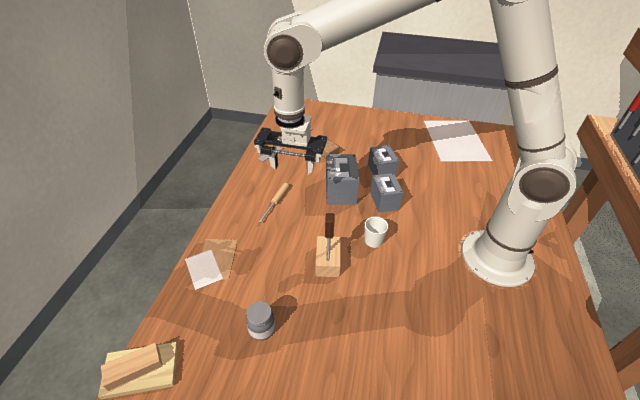

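The scene picture shows the big dock at (256,235) with two smaller lookalikes at (187,230) and (236,202), and the rest at (342,197) behind the gripper. In the side picture the scraper handle is at (329,228), the rest at (328,258), the big dock at (342,178) and the cup at (375,232).

```bash
cat > h.py <<'E'
from bench import manip, effector, viewer
import cv2,numpy as np
from scipy.spatial.transform import Rotation as R
def ray(c,px,fish=False):
    f=200/np.tan(np.radians(c["vfov"])/2)
    d=np.array([px[0]-c["cx"],px[1]-c["cy"]])/f
    if fish:
        r=np.hypot(*d); v=np.r_[d/r*np.sin(r) if r>0 else d,np.cos(r)]
    else: v=np.r_[d,1]; v/=np.linalg.norm(v)
    return np.array(c["eye"]),R.from_quat(c["attitude"]).apply(v)
def onz(c,px,z,fish=False):
    e,v=ray(c,px,fish); return e+v*(z-e[2])/v[2]
def proj(c,P,fish=False):
    f=200/np.tan(np.radians(c["vfov"])/2)
    p=R.from_quat(c["attitude"]).inv().apply(np.array(P)-c["eye"])
    if fish:
        r=np.hypot(p[0],p[1]);a=np.arctan2(r,p[2]);return np.array([c["cx"],c["cy"]])+f*a*p[:2]/r
    return np.array([c["cx"],c["cy"]])+f*p[:2]/p[2]
def tri(rays):
    A=np.zeros((3,3));b=np.zeros(3)
    for e,v in rays:
        M=np.eye(3)-np.outer(v,v);A+=M;b+=M@e
    x=np.linalg.solve(A,b)
    return x,[np.linalg.norm((np.eye(3)-np.outer(v,v))@(x-e)) for e,v in rays]
def snap(n,name):
    c=viewer.get_calibration(n); im=viewer.get_image(n)[:,:,::-1].copy(); cv2.imwrite(f"pics/{name}.png",im)
    import pickle; pickle.dump(c,open(f"pics/{name}.pkl","wb")); return c,im
E
python3 - <<'E'
from h import *
s=viewer.get_calibration("side");c=viewer.get_calibration("scene")
print("handle top, z.23?",onz(s,(330,215),.21),"rest top",onz(s,(328,250),.052))
for p in [(331,157),(355,155),(358,180),(329,180)]: print("dock side",p,onz(s,p,.114))
for p in [(224,218),(265,204),(287,221),(240,247)]: print("dock scene",p,onz(c,p,.114))
print("cup",onz(s,(375,222),.075))
E
```

```text
handle top, z.23? [0.50719964 0.13917711 0.21      ] rest top [0.50892391 0.13175562 0.052     ]
dock side (331, 157) [ 0.57282639 -0.22845518  0.114     ]
dock side (355, 155) [ 0.49179637 -0.25997121  0.114     ]
dock side (358, 180) [ 0.46221582 -0.12819781  0.114     ]
dock side (329, 180) [ 0.55555073 -0.1059104   0.114     ]
dock scene (224, 218) [ 0.47705144 -0.24669565  0.114     ]
dock scene (265, 204) [ 0.49100413 -0.12898211  0.114     ]
dock scene (287, 221) [ 0.58183065 -0.11266749  0.114     ]
dock scene (240, 247) [ 0.59283065 -0.25681667  0.114     ]
cup [0.38605214 0.01003567 0.075     ]
```

View pics/wrist0.png

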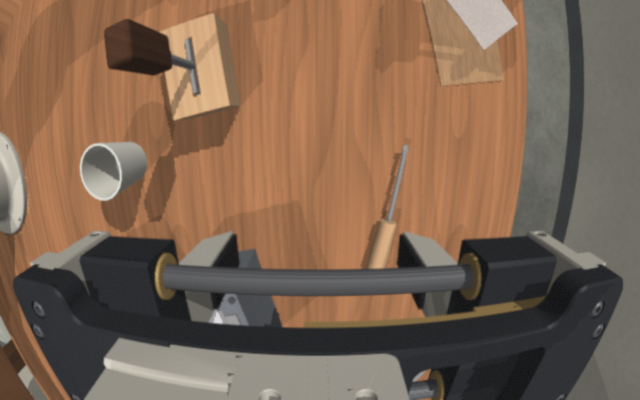

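The wrist picture shows the handle end at about (125,48), the rest block top spanning about (160-240, 15-120), the blade in the slot at (193,65) and the cup at (112,170). Next, closer views of dock and rest.

Run:
```python
from h import *
q=[.70710678,.70710678,0,0]
for n,p in [("d1",(.55,-.30,.31)),("d2",(.47,-.26,.33)),("r1",(.55,.01,.33)),("r2",(.47,.03,.33))]:
    try: manip.move_pose(p,q)
    except Exception as e: print(n,e); continue
    snap("wrist",n); snap("side",n+"s"); snap("scene",n+"c"); print(n,manip.current_clock(),manip.current_tool_pos())
a=np.vstack([np.hstack([cv2.imread(f"pics/{n}.png")[:300] for n in x]) for x in (("d1","d2"),("r1","r2"))])
cv2.imwrite("pics/m1.png",cv2.resize(a,(800,375),interpolation=cv2.INTER_AREA))
```

```text
d1 1.5417 [ 0.55089098 -0.29782428  0.30957016]
d2 2.15 [ 0.47076936 -0.26003311  0.32973328]
r1 3.3917 [0.55008161 0.007746   0.3298056 ]
r2 3.9667 [0.4709451  0.02908674 0.3302384 ]
```

View pics/m1.png

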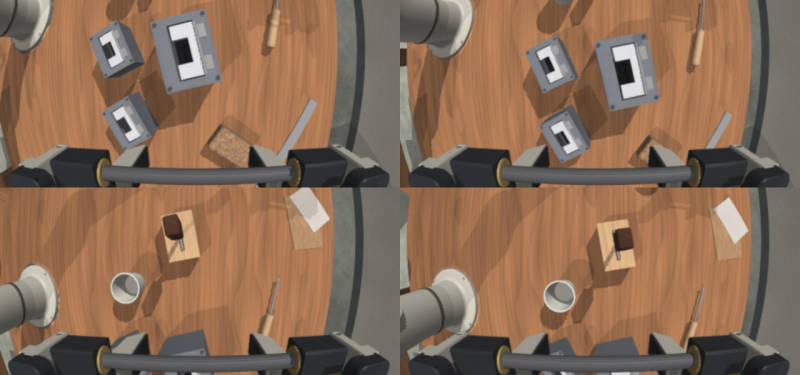

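Both dock views show a grey top with a white flap; the black notch faces image left, with the hinge tabs on the right (full-size: dock near (300,82) in d1 and (365,115) in d2). The rest and handle are near (285,70) in r1 and (345,90) in r2. Next I'll enlarge crops to pick corners.

Run:
```python
from h import *
def crop(n,x,y,w,h,s):
    im=cv2.imread(f"pics/{n}.png")[y:y+h,x:x+w]; im=cv2.resize(im,None,fx=s,fy=s,interpolation=cv2.INTER_CUBIC)
    for i in range(0,w,20): cv2.line(im,(i*s,0),(i*s,5),(0,255,255),1); cv2.putText(im,str(x+i),(i*s,14),0,.35,(0,255,255),1)
    for i in range(0,h,20): cv2.line(im,(0,i*s),(5,i*s),(0,255,255),1); cv2.putText(im,str(y+i),(6,i*s+4),0,.35,(0,255,255),1)
    return im
top=np.hstack([crop("d1",232,5,133,150,3),crop("d2",305,40,133,150,3)])
bot=np.hstack([crop("r1",245,20,100,110,4),crop("r2",305,40,100,110,4)])
cv2.imwrite("pics/m2.png",top); cv2.imwrite("pics/m3.png",bot)
```

```text
(no output)
```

View pics/m2.png

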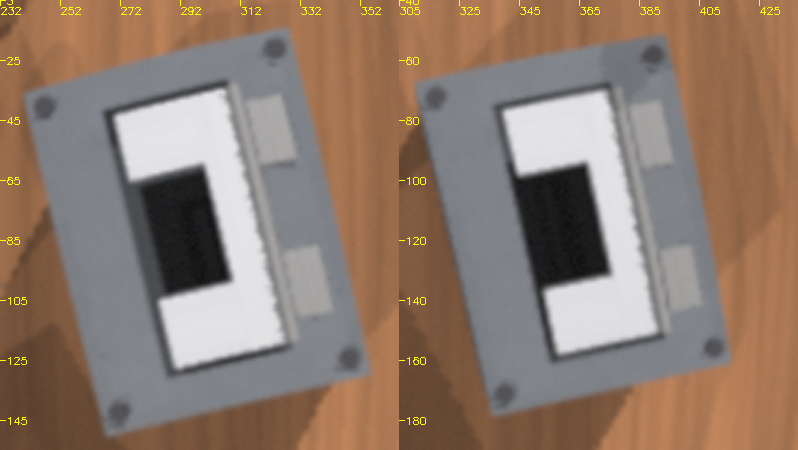

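View pics/m3.png

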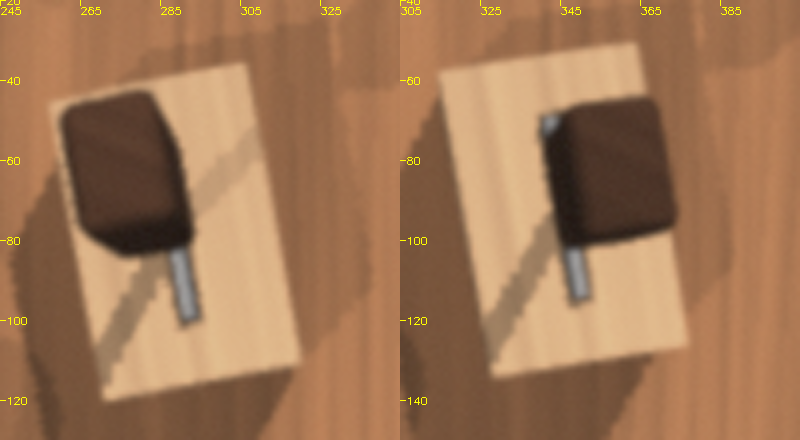

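In m2 the dock top corners read, in full-size pixels, d1: (240,37),(329,15),(355,129),(268,151); d2: (311,68),(394,52),(415,160),(336,179). In m3 the rest top and the handle end face (centres ~(275,60) in r1, ~(360,81) in r2) are clear. Now triangulating.

Run:
```python
from h import *
import pickle
C={n:pickle.load(open(f"pics/{n}.pkl","rb")) for n in ("d1","d2","r1","r2")}
def go(name,a,b,ca,cb,L,W):
    P=[]
    for p,q in zip(a,b):
        x,e=tri([ray(C[ca],np.array(p)-.4,True),ray(C[cb],np.array(q)-.4,True)]); P.append(x); print(name,x.round(4),np.round(e,4))
    P=np.array(P)
    if len(P)==4:
        z=P[:,2].mean()
        Q=np.array([(onz(C[ca],np.array(p)-.4,L,True)+onz(C[cb],np.array(q)-.4,L,True))/2 for p,q in zip(a,b)])
        print(" centre",P.mean(0).round(4),"fixed-z",Q.mean(0).round(4))
        for S in (P,Q):
            print("  sizes",[round(np.linalg.norm(S[i]-S[(i+1)%4])*1e3,1) for i in range(4)],
             "yaw x",[round(np.degrees(np.arctan2(*(S[j]-S[i])[[1,0]])),2) for i,j in((0,1),(3,2))],
             "yaw y",[round(np.degrees(np.arctan2(*(S[j]-S[i])[[1,0]]))-90,2) for i,j in((3,0),(2,1))])
go("dock",[(240.3,36.7),(328.7,15),(355.3,129.3),(268,150.7)],[(311,68),(393.7,52),(415.3,160),(336.3,178.7)],"d1","d2",.114,0)
go("rest",[(258,46),(306.5,35.75),(320.2,110.2),(271,120.2)],[(314.8,58.2),(364,50.8),(376.8,126),(328.2,134.2)],"r1","r2",.052,0)
f=lambda l:[(x/4+245,y/4+20) for x,y in l]; g=lambda l:[((x-400)/4+305,y/4+40) for x,y in l]
go("handle",f([(63,112),(150,92),(178,215),(88,228)]),g([(568,108),(655,97),(676,217),(582,232)]),"r1","r2",.197,0)
# blade ends in slot (z .052), lower end visible
print(onz(C["r1"],(245+190/4-.4,20+322/4-.4),.055,True),onz(C["r2"],(305+180/4-.4,40+302/4-.4),.055,True),onz(C["r2"],(305+150/4-.4,40+117/4-.4),.055,True))
```

```text
dock [ 0.4621 -0.1309  0.1157] [0. 0.]
dock [ 0.5629 -0.1062  0.1098] [0.0001 0.0001]
dock [ 0.5937 -0.2415  0.1111] [0.0001 0.0001]
dock [ 0.493  -0.2663  0.1127] [0. 0.]
 centre [ 0.5279 -0.1862  0.1123] fixed-z [ 0.5276 -0.1863  0.114 ]
  sizes [np.float64(103.9), np.float64(138.7), np.float64(103.7), np.float64(138.8)] yaw x [np.float64(13.78), np.float64(13.83)] yaw y [np.float64(12.89), np.float64(12.84)]
  sizes [np.float64(103.1), np.float64(137.3), np.float64(103.0), np.float64(139.0)] yaw x [np.float64(13.03), np.float64(13.96)] yaw y [np.float64(13.0), np.float64(12.95)]
rest [0.466  0.1815 0.0483] [0. 0.]
rest [0.5346 0.1932 0.0509] [0.0001 0.0001]
rest [0.5532 0.0858 0.0522] [0.0002 0.0002]
rest [0.4844 0.073  0.0525] [0. 0.]
 centre [0.5095 0.1334 0.051 ] fixed-z [0.5096 0.1331 0.052 ]
  sizes [np.float64(69.7), np.float64(109.0), np.float64(69.9), np.float64(110.1)] yaw x [np.float64(9.71), np.float64(10.52)] yaw y [np.float64(9.65), np.float64(9.82)]
  sizes [np.float64(69.3), np.float64(108.8), np.float64(70.0), np.float64(109.2)] yaw x [np.float64(10.17), np.float64(10.53)] yaw y [np.float64(9.5), np.float64(9.88)]
handle [0.4972 0.1467 0.1947] [0.0005 0.0005]
handle [0.5177 0.1503 0.1948] [0.0003 0.0003]
handle [0.5238 0.1213 0.1885] [0.0008 0.0008]
handle [0.5015 0.1182 0.1863] [0.0003 0.0003]
 centre [0.5101 0.1341 0.1911] fixed-z [0.5101 0.1335 0.197 ]
  sizes [np.float64(20.9), np.float64(30.2), np.float64(22.6), np.float64(30.1)] yaw x [np.float64(9.97), np.float64(8.1)] yaw y [np.float64(8.72), np.float64(11.82)]
  sizes [np.float64(20.7), np.float64(29.9), np.float64(21.8), np.float64(29.3)] yaw x [np.float64(10.02), np.float64(8.59)] yaw y [np.float64(8.98), np.float64(11.07)]
[0.51515768 0.0999205  0.055     ] [0.51450915 0.0996648  0.055     ] [0.50397728 0.16468723 0.055     ]
```

Measurements agree: dock (0.528,-0.186), yaw ≈13°, top ≈0.113; scraper (0.510,0.1335), yaw ≈10°, handle top ≈0.19–0.197. Grasping across the 34 mm side.

```bash
cat >> h.py <<'E'
def quat(yaw,s=1):
    y=s*np.array([-np.sin(yaw),np.cos(yaw),0]); z=np.array([0,0,-1.]); return R.from_matrix(np.c_[np.cross(y,z),y,z]).as_quat()
DK=np.array([.5277,-.1863]); DY=np.radians(13.0)
def dock(x,y,z): c,s=np.cos(DY),np.sin(DY); return np.array([DK[0]+c*x-s*y,DK[1]+s*x+c*y,z])
def F(y=DY):  # force/torque in dock axes
    r=R.from_euler('z',-y); return np.r_[r.apply(manip.current_force()),r.apply(manip.current_wrist_torque())]
E
python3 - <<'E'
from h import *
psi=np.radians(9.9); 
for s in (1,-1):
    a=manip.solve_ik([.5098,.1335,.26],quat(psi,s)); b=manip.solve_ik(dock(0,0,.25),quat(DY,s)); print(s,np.round(a,2),None if b is None else np.round(b,2))
s=1 if abs(manip.solve_ik([.5098,.1335,.26],quat(psi,1))[6])<abs(manip.solve_ik([.5098,.1335,.26],quat(psi,-1))[6]) else -1
print("s",s)
q=quat(psi,s)
manip.move_pose([.5098,.1335,.26],q); print(manip.current_tool_pos(),manip.current_clock())
snap("wrist","g0")
manip.servo_line([.5098,.1335,.144],q,vel=.12)
manip.sleep(.2); print("pre",F(psi).round(2),manip.current_tool_pos())
effector.close(f_grip=40); manip.sleep(.2); print("grip",F(psi).round(2),manip.current_finger_gap(),manip.current_gripper_force(),manip.current_tool_pos(),manip.current_clock())
snap("wrist","g1"); snap("side","g1s")
E
```

```text
1 [ 0.4   0.32 -0.85  1.81  0.26  1.13  1.2 ] [ 0.8   0.35 -0.63  1.75  0.22  1.12  1.9 ]
-1 [ 0.19  0.26 -0.59  1.82  0.16  1.11 -1.85] [ 0.59  0.31 -0.37  1.76  0.12  1.1  -1.16]
s 1
[0.51009831 0.13313469 0.2598756 ] 5.2083
pre [-0.93  0.54 -0.27  0.22 -0.08  0.06] [0.51030079 0.13358365 0.14466952]
grip [ 0.21  0.49 -0.26  0.15 -0.14 -0.  ] 0.0337335747749435 39.96666133403778 [0.50973204 0.1335001  0.14391937] 7.7083
```

Run:
```python
from h import *
p=np.array([.5098,.1335,.144])
manip.servo_line(p+[0,0,.05],None,vel=.06); print(F().round(2))
manip.servo_line(p+[0,0,.135],None,vel=.15); print(manip.current_finger_gap(),F().round(2))
snap("side","l1s")
manip.servo_line(dock(0,0,.279),quat(DY,1),vel=.2); manip.sleep(.3)
print(manip.current_clock(),manip.current_tool_pos(),dock(0,0,.279),F().round(2),F().round(2))
a,_=snap("wrist","a1"); b,_=snap("side","a1s"); c,_=snap("scene","a1c")
print(proj(b,dock(0,0,.148)),proj(c,dock(0,0,.148)))
A=cv2.imread("pics/a1s.png")[90:290,240:440]; B=cv2.imread("pics/a1c.png")[120:320,150:350]; 
cv2.imwrite("pics/m4.png",cv2.resize(np.hstack([A,B]),(800,400),interpolation=cv2.INTER_CUBIC))
```

```text
[ 0.16  0.16 -2.    0.14 -0.02  0.02]
0.03379799353310253 [-0.01 -0.3  -2.04  0.06 -0.06  0.01]
11.6083 [ 0.52780251 -0.18588579  0.27910046] [ 0.5277 -0.1863  0.279 ] [-0.35  0.58 -1.49  0.1  -0.06  0.04] [-0.35  0.58 -1.49  0.1  -0.06  0.04]
[342.09285557 158.39668638] [251.52390985 211.04002163]
```

View pics/m4.png

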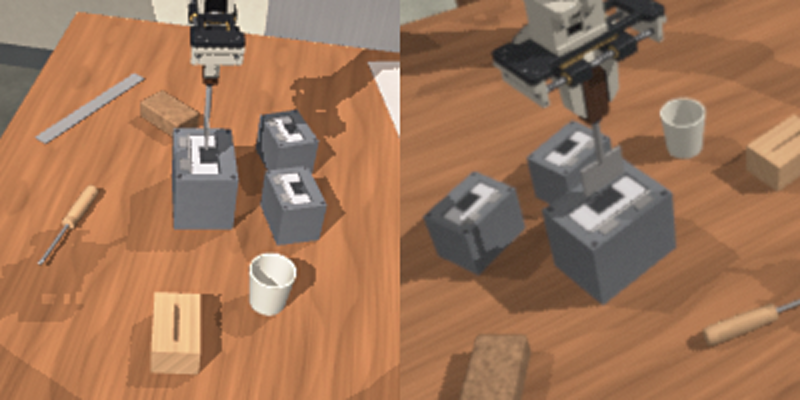

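The scraper hangs over the big dock. In the scene view the blade's edge is at about (301,212), matching the prediction (252+150→251,211 in full-size). The rest is empty. In the side view I'll check the shank's column numerically against the prediction before lowering.

Run:
```python
from h import *
import pickle
for n in ("a1s","a1c"):
    c=pickle.load(open(f"pics/{n}.pkl","rb")); a=cv2.imread(f"pics/{n}.png").astype(int).sum(2)//3
    for z in (.275,.25,.215,.205,.195,.17,.155):
        u,v=proj(c,dock(0,0,z)); r=int(round(v)); k=int(round(u)); print(n,z,u.round(1),v.round(1),k-8,a[r,k-8:k+9])
```

```text
a1s 0.275 344.4 126.3 336 [136 133 133 138 133  77 147 185 185 184 186 173 123 124 132 130 128]
a1s 0.25 344.0 133.0 336 [133 139 144 145 147 149 147 141 102  97 129 138 136 136 133 134 133]
a1s 0.215 343.3 142.1 335 [143 147 143 148 150 145 145 143 154 132 101 140 137 133 135 138 139]
a1s 0.205 343.1 144.6 335 [148 146 131 107 140 151 151 139 150 124 114 137 133 136 139 140 137]
a1s 0.195 342.9 147.1 335 [145 141 133 103  77  97 106 142 148 120 124 134 135 138 138 136 134]
a1s 0.17 342.5 153.2 334 [ 81  78  76  76  87 109 144 135 107 140 162 137 140 139 135 137 131]
a1s 0.155 342.2 156.7 334 [153 137 135 134 134 135 135 135 106 124 139 139 137 106  87  92  93]
a1c 0.275 245.8 173.2 238 [145 146 148 141  92  49  47  46  48  47  49  51  49  48  50  52  81]
a1c 0.25 247.0 181.2 239 [123 118 112  91  68  56  53  55  56  73  92 111 116 119 118 118 118]
a1c 0.215 248.6 191.9 241 [203 174 161 153 150 144 110  91  95 108 102  95  92  94 108 120 118]
a1c 0.205 249.1 194.9 241 [131 126 123 123 122 116  99  91  90 101 106  97 102 112 121 135 131]
a1c 0.195 249.5 197.8 242 [119 111  97  94  91  91  90  88  98 110 117 115 115 113 111 112 112]
a1c 0.17 250.6 204.9 243 [116 110 108 109 112 110 109 112 113 111 112 111 113 113 113 112 111]
a1c 0.155 251.2 209.1 243 [108 110 110 111 110 112 111 112 115 111 113 112 111 111 110 108 118]
```

Agreement within about 1 px (≈2 mm), inside the 17 mm flare. Lowering through the flap and feeling for the holder top.

Run:
```python
from h import *
def show(t): print(t,round(manip.current_clock(),2),manip.current_tool_pos().round(4),F().round(2))
for z in (.25,.225,.20,.188): manip.servo_line(dock(0,0,z),None,vel=.06); show(z)
manip.sleep(.2); b=np.mean([F() for _ in range(1)],0); show("base")
z=.188
while z>.170:
    z-=.0015; manip.servo_line(dock(0,0,z),None,vel=.02); manip.sleep(.05); f=F(); show(round(z,4))
    if f[2]-b[2]>3: break
manip.sleep(.3); show("hold")
```

```text
0.25 12.39 [ 0.5277 -0.1862  0.2498] [-0.08  0.4  -1.35  0.11 -0.09  0.02]
0.225 12.96 [ 0.5268 -0.1863  0.2244] [-1.29  0.28 -0.75  0.22  0.41 -0.03]
0.2 13.53 [ 0.5267 -0.1862  0.1991] [-1.64  1.23 -2.34  0.17  0.56  0.01]
0.188 13.88 [ 0.5271 -0.1863  0.1874] [-1.58 -0.71 -2.04  0.12  0.56  0.05]
base 14.07 [ 0.5275 -0.1863  0.188 ] [-1.65 -0.32 -1.97  0.15  0.53  0.07]
0.1865 14.38 [ 0.528  -0.1863  0.1867] [-0.68  0.45 -0.53  0.12  0.27  0.02]
0.185 14.68 [ 0.5278 -0.1864  0.185 ] [-1.12 -0.83 -1.08  0.11  0.31  0.01]
0.1835 14.97 [ 0.5276 -0.1864  0.1834] [-0.84 -0.61 -1.03 -0.    0.33  0.06]
0.182 15.28 [ 0.5276 -0.1863  0.1819] [-1.23  0.31 -1.58  0.1   0.35 -0.03]
0.1805 15.57 [ 0.5276 -0.1863  0.1804] [-1.61 -0.63 -1.28  0.11  0.35  0.02]
0.179 15.88 [ 0.5276 -0.1863  0.1789] [-0.93 -0.06 -1.27  0.13  0.32 -0.01]
0.1775 16.18 [ 0.5279 -0.1863  0.1777] [-1.   -0.18  0.96  0.21  0.32 -0.  ]
0.176 16.48 [ 0.5284 -0.1863  0.1775] [-3.51  1.49 11.51  0.77  0.98  0.07]
hold 16.77 [ 0.5284 -0.1862  0.1776] [-4.31  1.12 10.36  0.84  0.96  0.11]
```

Touched the holder at TCP z≈0.1776; the moment about +x says the contact is at the blade's +y end, so the slot lies toward −y. Sliding lightly that way.

Run:
```python
from h import *
def show(t): print(t,round(manip.current_clock(),2),manip.current_tool_pos().round(4),F().round(2))
z=.1772; manip.servo_line(dock(0,0,z),None,vel=.02); manip.sleep(.1); show("light")
y=0; free=0
while y>-.0185:
    y-=.001; manip.servo_line(dock(0,y,z),None,vel=.012); f=F(); show(round(y,4))
    if abs(f[1])>8: print("side force"); break
    if f[2]>7: z+=.0003
    free=free+1 if f[2]<0.3 else 0
    if free>=1:
        manip.servo_line(dock(0,y,z-.0015),None,vel=.02); manip.sleep(.05); f=F(); show("try")
        if f[2]<4: print("FOUND",y); break
        manip.servo_line(dock(0,y,z),None,vel=.02); free=0
```

```text
light 17.12 [ 0.528  -0.1863  0.1777] [-2.43  0.87  5.6   0.42  0.58  0.06]
-0.001 17.38 [ 0.5282 -0.1866  0.1776] [-1.75  1.92  6.23  0.94  0.64  0.01]
-0.002 17.62 [ 0.5283 -0.1868  0.1776] [-0.58  3.04  7.11  1.35  0.61  0.06]
-0.003 17.88 [ 0.5284 -0.1873  0.1775] [-1.49  3.79  6.16  1.83  0.47  0.04]
-0.004 18.12 [ 0.5286 -0.1878  0.1775] [-1.21  5.3   5.32  2.07  0.49  0.04]
-0.005 18.38 [ 0.5288 -0.1885  0.1775] [-1.1   4.44  6.22  2.26  0.48  0.01]
-0.006 18.62 [ 0.5291 -0.1895  0.1775] [-0.44  5.27  5.78  2.26  0.5   0.02]
-0.007 18.88 [ 0.5293 -0.1905  0.1774] [-0.74  5.19  4.41  2.18  0.39  0.02]
-0.008 19.12 [ 0.5296 -0.1917  0.1774] [-1.58  5.84  5.12  2.12  0.3   0.03]
-0.009 19.38 [ 0.5298 -0.1933  0.1774] [-1.31  4.43  4.72  1.98  0.24 -0.  ]
-0.01 19.62 [ 0.5296 -0.1973  0.177 ] [-1.19  0.9  -1.56  0.27  0.26 -0.07]
try 19.93 [ 0.5295 -0.1972  0.1756] [-1.01 -1.37 -1.4  -0.16  0.43 -0.03]
FOUND -0.010000000000000002
```

Dropped into the slot at y≈−10 mm. Lowering gently with side-force nulling.

Run:
```python
from h import *
def show(t): print(t,round(manip.current_clock(),2),manip.current_tool_pos().round(4),F().round(2))
x,y,z=0,-.010,.1757
while z>.1505:
    z-=.0016; manip.servo_line(dock(x,y,z),None,vel=.02); manip.sleep(.03); f=F(); show((round(x,4),round(y,4),round(z,4)))
    if f[2]>5: break
    if abs(f[0]+1)>2: x+=np.clip(.0002*(f[0]+1),-.0008,.0008)
    if abs(f[1])>2: y+=np.clip(.0002*f[1],-.0008,.0008)
manip.sleep(.2); show("end")
snap("wrist","h1"); 
A=snap("side","h1s")[1][90:240,260:410]; B=snap("scene","h1c")[1][140:290,180:330]
cv2.imwrite("pics/m5.png",cv2.resize(np.hstack([A,B]),(800,400),interpolation=cv2.INTER_CUBIC))
```

```text
(0, -0.01, 0.1741) 20.21 [ 0.53   -0.1966  0.174 ] [-0.34 -2.22 -3.07 -0.57  0.19 -0.03]
(0, np.float64(-0.0104), 0.1725) 20.49 [ 0.5302 -0.1967  0.1725] [-0.39 -2.31 -3.17 -0.51  0.06 -0.04]
(0, np.float64(-0.0109), 0.1709) 20.77 [ 0.5302 -0.1967  0.1709] [-0.24 -1.21 -2.71 -0.22  0.07 -0.05]
(0, np.float64(-0.0109), 0.1693) 21.06 [ 0.5301 -0.1968  0.1692] [-0.25 -1.58 -1.33 -0.22  0.05  0.02]
(0, np.float64(-0.0109), 0.1677) 21.34 [ 0.53   -0.1969  0.1675] [-1.11  0.25 -2.27 -0.09  0.14 -0.03]
(0, np.float64(-0.0109), 0.1661) 21.62 [ 0.53   -0.1969  0.166 ] [-1.04 -0.02 -0.8  -0.05  0.19  0.03]
(0, np.float64(-0.0109), 0.1645) 21.91 [ 0.53   -0.1969  0.1644] [-0.35 -0.97 -1.45 -0.02  0.25 -0.  ]
(0, np.float64(-0.0109), 0.1629) 22.19 [ 0.53   -0.1969  0.1628] [-1.46  0.18 -1.39  0.03  0.26 -0.03]
(0, np.float64(-0.0109), 0.1613) 22.48 [ 0.53   -0.1969  0.1612] [-1.05 -0.56 -1.89  0.09  0.25  0.02]
(0, np.float64(-0.0109), 0.1597) 22.76 [ 0.5304 -0.1968  0.1597] [ 0.26 -0.2  -1.52  0.15 -0.07 -0.  ]
(0, np.float64(-0.0109), 0.1581) 23.04 [ 0.5302 -0.1969  0.158 ] [ 0.14 -0.33 -1.59  0.12 -0.07 -0.04]
(0, np.float64(-0.0109), 0.1565) 23.32 [ 0.5301 -0.1969  0.1564] [-0.07  0.07 -1.25  0.16 -0.11  0.01]
(0, np.float64(-0.0109), 0.1549) 23.61 [ 0.5301 -0.1969  0.1548] [ 0.25 -0.5  -1.99  0.1  -0.08 -0.01]
(0, np.float64(-0.0109), 0.1533) 23.89 [ 0.5301 -0.1969  0.1532] [ 0.08 -0.2  -1.87  0.12 -0.04 -0.02]
(0, np.float64(-0.0109), 0.1517) 24.18 [ 0.5306 -0.1968  0.1528] [-1.68  1.04  5.88  0.47  0.52  0.04]
end 24.38 [ 0.5306 -0.1968  0.1528] [-1.08  1.12  6.29  0.52  0.48 -0.02]
```

Bottomed at z=0.1528, 24.8 mm below the touch: home, and the Fx drop at 0.1597 was the flap swinging shut. Ease off, check, then release.

Run:
```python
from h import *
def show(t): print(t,round(manip.current_clock(),2),manip.current_tool_pos().round(4),F().round(2),manip.current_finger_gap())
manip.servo_line(dock(0,-.0109,.1528),None,vel=.02); manip.sleep(.2); show("eased")
effector.open_jaws(); manip.sleep(.3); show("open")
p=manip.current_tool_pos()
manip.servo_line([p[0],p[1],.26],None,vel=.08); show("up")
manip.servo_line([p[0],p[1],.33],None,vel=.2)
manip.move_pose([.5,.05,.36],manip.current_tcp_rot()); show("away")
A=snap("side","e1s")[1][90:240,260:410]; B=snap("scene","e1c")[1][140:290,180:330]; snap("wrist","e1")
cv2.imwrite("pics/m6.png",cv2.resize(np.hstack([A,B]),(800,400),interpolation=cv2.INTER_CUBIC))
b=viewer.get_calibration("side");c=viewer.get_calibration("scene")
for z in (.206,.136): P=dock(0,-.010,z); print((proj(b,P)-[260,90])*800/300,(proj(c,P)-[180,140])*800/300+[400,0])
```

```text
eased 24.98 [ 0.5303 -0.197   0.1529] [ 0.07  0.    1.42  0.11 -0.06  0.01] 0.03387752366657134
open 26.32 [ 0.5302 -0.1969  0.1528] [-0.65 -0.31 -0.41  0.15 -0.02  0.02] 0.09164734529035844
up 27.81 [ 0.5298 -0.1968  0.2593] [ 0.14  0.1  -0.81  0.1  -0.06  0.02] 0.09232749319906855
away 29.29 [0.5002 0.048  0.3593] [ 0.96 -0.44  0.28  0.07 -0.06  0.01] 0.09197523728173608
[221.20557165 140.06506932] [575.93672306 150.79708288]
[217.94262382 184.99129447] [584.26575597 203.38312469]
```

View pics/m6.png

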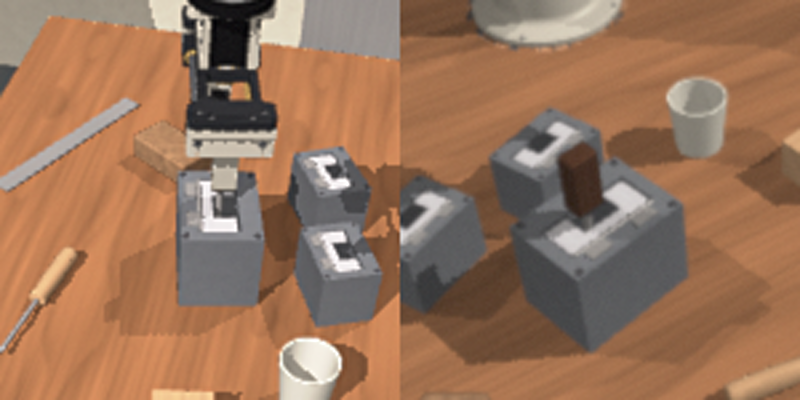

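The scene view shows the scraper upright in the dock, with its handle end at (578,150) in the crop against a prediction of (576,151). The flap is level and shut and the bystanders are undisturbed. In the side view the gripper hides the handle. Handing in.

```bash
python3 -c "
from bench import manip
print(manip.hand_in())"
```

```text
the job is handed in; nothing more can be done
None
```

The scraper stands fully home in the largest blade dock, released and with the flap shut round the shank; the job was handed in at about 29 s, and no verdict came back.

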